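# Weigh the sealed canisters and sort the loaded from the empty

## Robot

A 7-joint arm with a two-finger parallel gripper is mounted at the origin on the work surface. World frame = base frame: x ahead of the robot, y to its left, z up, the work surface at z = 0. Lengths are in mm, angles in rad, forces in N, time in s.
With the tool pointing down it reaches from about 400 to 900 mm from the base axis. Payload 5.6 kg.
Tool frame: the origin (TCP) lies midway between the tips of the shut fingers; the grasp point (between the pads) lies 19 mm behind it; x points along the fingers, y is the direction in which the jaws open and shut, and the axes are right-handed (so a half turn about x gives the same grasp; the last joint's range is limited). The gripper opens to 92 mm and grips with 3 to 60 N. Pads are 20 mm wide; open, the fingers measure 128 mm over their backs; the gripper's body (75 mm by 189 mm) begins 69 mm behind the grasp point.
Start: joints at [-1.164, 0.468, -0.012, 1.603, 0.006, 1.071, -0.056], TCP at [282.651, 585.335, 214.592] pointing down, gripper open.
Joint ranges: [-2.53, 2.53], [-0.31, 2.02], [-1.57, 1.55], [0.28, 2.44], [-1.29, 4.43], [0.15, 1.84], [-2.92, 2.92]. Speed limits (rad/s): [2.57, 2.57, 3.14, 3.14, 3.14, 3.14, 3.14].

## Interface

Orientations are given as a rotation vector (axis times angle).
In Python, from cell import robot, grip, kin, viewer gives the robot as it stands. Calls block until the motion is done:
- robot.movep(position, orientation): joint-space move of the TCP to a pose.
- robot.servo_line(position, feed=150, rotation=None): straight line of the TCP; rotation=None keeps the orientation; feed is the mean speed in mm/s.
- robot.goto_joints(angles): joint-space move.
- grip(opening, newtons=None): opening from 0.0 (shut) to 1.0 (fully open); newtons is the grip in N (None keeps the last); returns when the fingers have stopped.
- robot.hold(seconds).
- kin.ik(position, orientation): joint angles nearest the present ones, or None.
- robot.observe(): the state.
- viewer.read_camera(name): name is "side" or "top" or "wrist"; returns the picture (384x512x3 uint8, red, green, blue); there is no depth.
- viewer.camera_info(name): a dict with "camera_matrix" (3x3 intrinsics, pixels), "R" (3x3) and "t" (3): a world point X has camera coordinates R X + t. Camera axes: x right, y down, z forward; pixel columns grow to the right and rows downward; lengths in mm; the calibration is good to about 2 mm. A picture is of the moment at which its call begins: read the wrist's pose just before it. camera_info takes no time and is no camera call; for the wrist camera it gives the pose at the moment of the call.
A pose or a line that the arm cannot do raises robot.IKError and nothing moves.
- robot.job_done(): hands the job in, once; it reports no verdict.
Trained networks look in the newest picture that a camera, given by its name, has taken for a name from the list of things; names that differ only in an ending like _2 or _b are one class to them, and where a whole thing is asked for, a point or a joint stands for the part that bears it (a point fixed in the world has none). Each returns a list of dicts, best first, with "confidence" (0 to 1); they miss things now and then, are a little off and sometimes report something else, mostly with a low value. They report only what shows in the picture. A call takes as long as a camera call. They do not tell look-alikes from the thing itself.
- viewer.silhouettes(name, camera): "mask" (384x512 bool, what is visible of it).
- viewer.pinpoint(name, camera): "at" ([x, y, z] in mm, in the coordinates of the camera as it stood for that picture, good to about 4 mm: a listed point, or the origin of a listed thing).
The state is a dict: "t": time; "joints": joint angles; "joint_velocities": joint speeds; "joint_torque": joint torques, N m; "tcp_pos": TCP position; "tcp_rot": TCP orientation; "contact_force": force on the tool from outside, world axes, zero at the start; "wrist_torque": the same for the moment, N m; "grip_width": opening from 0.0 (shut) to 1.0 (fully open).
Only numpy, scipy, OpenCV 4.12 (cv2) and the standard library are available. Lean on these libraries where they do the work, as an engineer would, in place of code of your own. Each camera call takes 0.05 s, during which the arm holds its last target.

## Task

The two closed instrument canisters leaning in the sloped rack look alike, but one is loaded and the other is empty. Stand one of them by itself on the pan of the beam balance, let go and see which way the beam settles, then stand the loaded canister upright in the shallow steel tray and the empty one upright in the deep white tub, each near the middle. Set them down rather than dropping them, and do not shove or knock over the bottles and the jar.

Things in the scene. Friction and masses are not known exactly. Their poses are not given: they have to be found in the camera images.
- canister_a_mid (a point): centre (half-way up) of canister A: closed aluminium canister 44 mm wide (its y), 60 deep (x), 120 high (z, to its top), flat sides, thin latch on +x. At first it leans 40 degrees, top to the rack's robot side, on its foot and -x face; the top 45 mm stand clear. One canister is loaded (0.53-0.67 kg; contents may rattle), the other empty (0.26-0.33 kg); which one is random, not visible
- canister_b_mid (a point): centre (half-way up) of canister B: closed aluminium canister 44 mm wide (its y), 60 deep (x), 120 high (z, to its top), flat sides, thin latch on +x. At first it leans 40 degrees, top to the rack's robot side, on its foot and -x face; the top 45 mm stand clear. One canister is loaded (0.53-0.67 kg; contents may rattle), the other empty (0.26-0.33 kg); which one is random, not visible
- canister_a: canister A itself: origin the centre of its foot, axes as for its centre
- canister_b: canister B itself: the origin is the centre of its foot, axes as for its centre
- rack: fixed sloped rack, steel shelf on a white 150 x 210 mm foot, about 85 mm high; origin at the centre of its underside, x away from its robot side (the side to which the canisters lean). The canisters stand side by side along its y, 110 mm apart
- beam (a joint): tilt of the balance beam, rad: -0.12 = pan fully up (brass counterweight down; so at the start and with the empty canister), +0.12 = pan fully down (with the loaded canister). It settles within about 1.5 s of letting go. It tips at a load of about 0.43 kg; a black pointer at mid-beam leans with it
- pan: the flat steel pan, 120 mm across and 6 mm thick, no rim, carried on a post over the -y end of the beam; it stays level and sinks by 31 mm as the beam tips from end to end
- pan_top (a point): centre of the pan's upper face, about 110 mm above the table when up and 78 mm when down
- balance: fixed base of the balance, 100 x 330 mm, with the pivot above its origin (centre of the underside) 66 mm up; the beam lies along its y, the pan 130 mm towards -y, the brass counterweight (52 mm across) 130 mm towards +y; a white index plate and pointer above the pivot reach 150 mm up
- tray: shallow steel tray for the loaded canister, fixed, 150 x 150 mm outside, rim 16 mm high, origin at the centre of its underside
- tray_in (a point): centre of the tray's inner floor
- tub: deep white plastic tub for the empty canister, fixed, 140 x 140 mm outside, walls 5 mm thick and 52 mm high, origin at the centre of its underside
- tub_in (a point): centre of the tub's inner floor
- pump_bottle: bystander: white bottle, 64 mm across, 165 mm high, origin at its foot
- drops_bottle: bystander: white bottle, 40 mm across, 100 mm high, origin at its foot
- jar: bystander: brown jar, 60 mm across, 75 mm high, origin at its foot
Things that resemble listed ones, but are neither listed nor needed, are in the scene too. Leave any purple or red look-alike of the canister_a alone.

How it is judged (in metres and radians):
On the way:
1. one canister has stood alone on the pan, let go, until the beam settled at one end (((horizontal distance between canister_a_mid and pan_top below 0.055 m and z of canister_a_mid in the frame of pan_top above 0.05 m and angle between canister_a_mid's own z axis and vertical below 0.1 rad and contact force between canister_a and pan above 1.2 N and contact force between the fingers and canister_a below 0.1 N and contact force between the fingers and pan below 0.1 N and (value of joint beam above 0.08 rad or value of joint beam below -0.08 rad) and linear speed of canister_a below 0.02 m/s) or (horizontal distance between canister_b_mid and pan_top below 0.055 m and z of canister_b_mid in the frame of pan_top above 0.05 m and angle between canister_b_mid's own z axis and vertical below 0.1 rad and contact force between canister_b and pan above 1.2 N and contact force between the fingers and canister_b below 0.1 N and contact force between the fingers and pan below 0.1 N and (value of joint beam above 0.08 rad or value of joint beam below -0.08 rad) and linear speed of canister_b below 0.02 m/s))), for 0.3 s.
At the end, for the whole second after the job is handed in: The loaded canister stands in the steel tray and the empty one in the tub, each let go, at rest on the floor, upright within 0.10 rad, its centre within 60 mm of the middle (loaded presses with over 4.2 N, empty 1.2 to 4.2 N); the balance is empty, its beam below -0.08 rad (((horizontal distance between canister_a_mid and tray_in below 0.06 m and angle between each of canister_a_mid, canister_b_mid's own z axis and vertical below 0.1 rad and linear speed of each of canister_a, canister_b below 0.02 m/s and z of canister_a_mid in the frame of tray_in between 0.05 and 0.07 m and contact force between the fingers and canister_a below 0.1 N and contact force between canister_a and tray above 4.2 N and horizontal distance between canister_b_mid and tub_in below 0.06 m and z of canister_b_mid in the frame of tub_in between 0.05 and 0.07 m and contact force between the fingers and canister_b below 0.1 N and contact force between canister_b and tub between 1.2 and 4.2 N) or (horizontal distance between canister_b_mid and tray_in below 0.06 m and angle between each of canister_b_mid, canister_a_mid's own z axis and vertical below 0.1 rad and linear speed of each of canister_b, canister_a below 0.02 m/s and z of canister_b_mid in the frame of tray_in between 0.05 and 0.07 m and contact force between the fingers and canister_b below 0.1 N and contact force between canister_b and tray above 4.2 N and horizontal distance between canister_a_mid and tub_in below 0.06 m and z of canister_a_mid in the frame of tub_in between 0.05 and 0.07 m and contact force between the fingers and canister_a below 0.1 N and contact force between canister_a and tub between 1.2 and 4.2 N)) and value of joint beam below -0.08 rad); the robot touches nothing.
It fails at once if a bottle or the jar is shoved more than 30 mm or knocked over (distance of any of pump_bottle, drops_bottle, jar from where it was at the start of the episode above 0.03 m or angle between any of pump_bottle, drops_bottle, jar's own z axis and vertical above 0.5 rad).
It fails at once if a canister is dropped: it falls free of the fingers at over 0.6 m/s (a fall of about 20 mm) ((contact force between the fingers and canister_a below 0.05 N and linear speed of canister_a above 0.6 m/s) or (contact force between the fingers and canister_b below 0.05 N and linear speed of canister_b above 0.6 m/s)).
It also fails if it takes over 72 s, if anything falls off the work surface, if the arm or the gripper's body presses on something with over 40 N, if the wrist force passes 120 N, or if a joint passes its speed limit or range.

## Working session

There is one attempt and no reset: what is moved stays moved. The work goes in short steps, each a Python script; the robot and the scene stay as the last script left them, time stands still between calls to the robot, and variables do not carry over. Pictures are saved under pics/ and viewed, and the job is handed in when it is done.

```bash
ls; mkdir -p pics; python3 - <<'E'
from cell import robot, grip, kin, viewer
import cv2, numpy as np
o=robot.observe(); print(o['t'],o['tcp_pos'],o['tcp_rot'],o['grip_width'])
for c in ("side","top","wrist"):
    im=viewer.read_camera(c); cv2.imwrite(f"pics/{c}0.png",cv2.cvtColor(im,cv2.COLOR_RGB2BGR))
    i=viewer.camera_info(c); print(c,i)
print(robot.observe()['t'])
E
```

```text
pics
0.0 [282.42203653 584.81027602 213.64190268] [ 0.35138616  1.54212056 -0.35410284] 1.0019003917700327
side {'camera_matrix': array([[389.50624322,   0.        , 258.66481395],
       [  0.        , 389.50624322, 193.48167981],
       [  0.        ,   0.        ,   1.        ]]), 'R': array([[ 0.99297813, -0.11619043, -0.02223121],
       [-0.09496055, -0.67081467, -0.73552034],
       [ 0.07054741,  0.7324667 , -0.6771378 ]]), 't': array([-476.68902174,  142.5075242 , 1119.26551282])}
top {'camera_matrix': array([[487.30603543,   0.        , 248.51992989],
       [  0.        , 487.30603543, 200.21767965],
       [  0.        ,   0.        ,   1.        ]]), 'R': array([[ 0.00788398, -0.99993068,  0.00874557],
       [-0.98771762, -0.00915192, -0.15598121],
       [ 0.15605044, -0.0074084 , -0.9877213 ]]), 't': array([  14.67294493,  488.80662129, 1319.66038716])}
wrist {'camera_matrix': array([[267.38886545,   0.        , 262.20847592],
       [  0.        , 267.38886545, 195.51878184],
       [  0.        ,   0.        ,   1.        ]]), 'R': array([[ 4.35243171e-01,  9.00312557e-01, -8.25967614e-04],
       [ 8.71728375e-01, -4.21194865e-01,  2.50368780e-01],
       [ 2.25062263e-01, -1.09691321e-01, -9.68150191e-01]]), 't': array([-649.67065677,  -27.93247706,  388.83228306])}
0.15
```

View pics/side0.png

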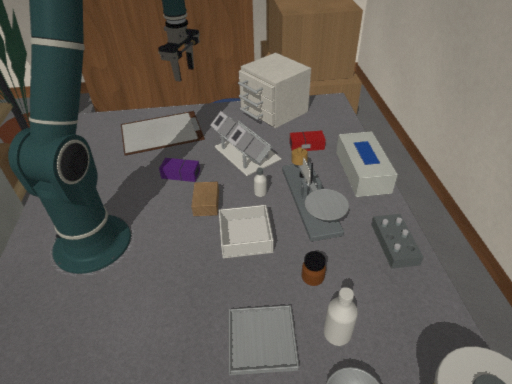

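View pics/top0.png

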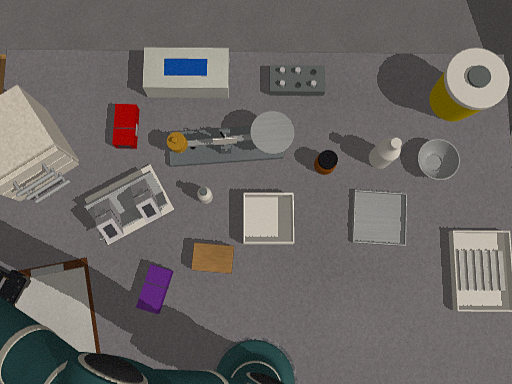

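View pics/wrist0.png

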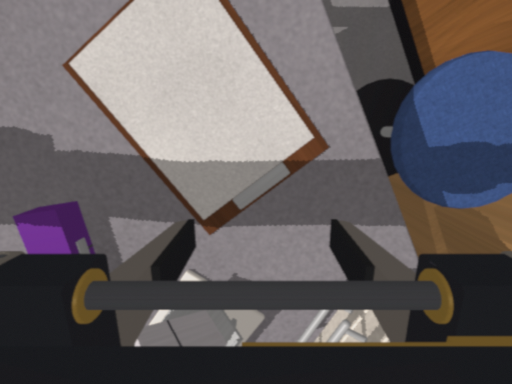

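```bash
cat > h.py <<'E'
from cell import robot, grip, kin, viewer
import cv2, numpy as np
from scipy.spatial.transform import Rotation as Ro
def toW(c,p,info=None):
    i=info or viewer.camera_info(c); return i['R'].T@(np.array(p)-i['t'])
def px(c,X):
    i=viewer.camera_info(c); q=i['camera_matrix']@(i['R']@np.array(X)+i['t']); return q[:2]/q[2]
def snap(c,name,crop=None,scale=1):
    im=viewer.read_camera(c)
    b=cv2.cvtColor(im,cv2.COLOR_RGB2BGR)
    if crop: b=b[crop[1]:crop[3],crop[0]:crop[2]]
    if scale!=1: b=cv2.resize(b,None,fx=scale,fy=scale,interpolation=cv2.INTER_CUBIC)
    cv2.imwrite(f"pics/{name}.png",b); return im
E
python3 - <<'E'
from h import *
for c in ("side","top"):
    for n in ("canister_a_mid","canister_a","rack","pan_top","balance","tray_in","tub_in","pump_bottle","drops_bottle","jar"):
        for d in viewer.pinpoint(n,c)[:5]:
            w=toW(c,d['at']); print(c,n,round(d['confidence'],2),w.round(0),px(c,w).round(0))
print(robot.observe()['t'])
E
```

```text
side canister_a_mid 0.86 [480. 298.  95.] [248. 142.]
side canister_a_mid 0.71 [700. 378.  27.] [306. 140.]
side canister_a_mid 0.68 [239. 277.  20.] [179. 170.]
side canister_a 0.82 [513. 314.  48.] [257. 150.]
side canister_a 0.82 [760. 372.  19.] [322. 141.]
side canister_a 0.78 [449. 412.  49.] [237. 135.]
side canister_a 0.7 [182. 293.  24.] [162. 167.]
side rack 0.86 [482. 363.   2.] [247. 153.]
side pan_top 0.84 [666. -43. 109.] [327. 204.]
side balance 0.89 [653.  91.   5.] [310. 199.]
side tray_in 0.59 [ 445. -349.    5.] [261. 338.]
side tub_in 0.78 [436. -32.   4.] [245. 235.]
side pump_bottle 0.65 [ 622. -355.    2.] [337. 332.]
side pump_bottle 0.32 [ 443. -351.    7.] [260. 338.]
side drops_bottle 0.76 [502. 148.   4.] [260. 191.]
side jar 0.68 [ 599. -194.    2.] [312. 276.]
side jar 0.53 [501. 145.   4.] [260. 192.]
top canister_a_mid 0.97 [479. 290.  93.] [147. 200.]
top canister_a_mid 0.81 [246. 274.  22.] [155. 288.]
top canister_a 0.95 [186. 290.  22.] [148. 310.]
top canister_a 0.94 [762. 374.  23.] [127. 107.]
top canister_a 0.64 [459. 409.  48.] [107. 209.]
top canister_a 0.57 [510. 312.  47.] [143. 191.]
top rack 0.94 [489. 361.   7.] [128. 201.]
top pan_top 0.97 [666. -39. 111.] [271. 131.]
top balance 0.72 [657.  85.   3.] [226. 145.]
top tray_in 0.9 [ 448. -351.    8.] [379. 217.]
top tray_in 0.33 [656.  84.   1.] [226. 145.]
top tub_in 0.95 [439. -33.   7.] [267. 219.]
top pump_bottle 0.57 [ 624. -359.   -2.] [378. 158.]
top jar 0.57 [ 603. -194.    1.] [322. 164.]
top jar 0.29 [440. -34.   8.] [267. 219.]
1.15
```

Candidates for the canisters:
- Two grey boxes in the white rack, side (222,125) and (256,148), top (105,228) and (148,208).
- A purple box, side (180,170), top (155,288).
- A red box, side (308,140), top (125,125).
- The brown block, side (205,198).

By the description I choose the two grey ones in the rack. I'll check that in a close crop and plan the reach.

```bash
cat >> h.py <<'E'
YAW=np.deg2rad(30.5)
def Rt(az,tilt,flip=0):
    """tool x: tilt from straight down toward azimuth az; tool y horizontal, perpendicular to az"""
    h=np.array([np.cos(az),np.sin(az),0]); x=np.sin(tilt)*h+np.cos(tilt)*np.array([0,0,-1.])
    y=np.array([-np.sin(az),np.cos(az),0])*(-1 if flip else 1)
    return Ro.from_matrix(np.column_stack([x,y,np.cross(x,y)])).as_rotvec()
E
python3 - <<'E'
from h import *
im=snap("top","rackcrop",(75,150,195,260),5)
T=np.deg2rad(40)
for n,m in (("A",(479,294,94)),("B",(422,390,94.))):
  z=np.array([-np.sin(T)*np.cos(YAW),-np.sin(T)*np.sin(YAW),np.cos(T)])
  for d in (24,-120):
    for f in (0,1):
      print(n,d,f,kin.ik(np.array(m)+z*(d+0.),Rt(YAW,T,f)), kin.ik(np.array(m)-z*d,Rt(YAW,T,f)) is not None)
for n,p in (("pan",(666,-41,230)),("tub",(438,-33,150)),("tray",(447,-350,150))):
  for az in range(-90,91,30):
    for f in (0,1):
      q=kin.ik(np.array(p,float),Rt(np.deg2rad(az),0,f)); q2=kin.ik(np.array(p,float)+[0,0,120],Rt(np.deg2rad(az),0,f)); print(n,az,f,None if q is None else np.round(q,2), q2 is not None)
d=Rt(0,0,0); print(Ro.from_rotvec(robot.observe()['tcp_rot']).as_matrix().round(2))
E
```

```text
A 24 0 None True
A 24 1 None True
A -120 0 [ 0.2633997   1.12991617 -1.11713546  2.20258877  2.30605081  0.92881278
 -0.221645  ] False
A -120 1 [-0.06559273  0.80350769 -0.66741624  2.2187356   2.48048097  0.6280557
  2.41864009] False
B 24 0 [-1.10306209  0.32629178  0.14443891  2.41645123  2.35168441  0.33654881
 -1.17950998] True
B 24 1 [-0.76822469  0.34071331 -0.23020651  2.39582648  2.16878673  0.42276635
  2.19171457] True
B -120 0 [ 3.50245381e-04  1.13901387e+00 -1.11924989e+00  2.16545608e+00
  2.23545590e+00  1.07425529e+00 -3.57547687e-01] False
B -120 1 [-0.50328757  0.73541252 -0.44856485  2.19221938  2.35642224  0.62335961
  2.20950239] False
pan -90 0 [-0.42  0.53  0.63  1.57 -0.33  1.14  0.28] True
pan -90 1 [-0.76  0.86  1.34  1.59 -0.85  1.38 -2.47] True
pan -60 0 [-0.38  0.52  0.56  1.57 -0.29  1.14  0.77] True
pan -60 1 [-0.76  0.86  1.34  1.59 -0.85  1.38 -1.94] True
pan -30 0 [-0.3   0.5   0.44  1.57 -0.23  1.13  1.24] True
pan -30 1 [-0.76  0.86  1.34  1.59 -0.85  1.38 -1.42] True
pan 0 0 [-0.2   0.49  0.3   1.56 -0.16  1.12  1.71] True
pan 0 1 [-0.49  0.56  
[... 1392 characters left out ...]
0.2   0.65  1.12  1.91 -0.69  1.03 -1.39] True
tray -30 0 [-0.04  0.52  0.86  1.91 -0.48  0.94  2.09] True
tray -30 1 [-0.07  0.53  0.89  1.91 -0.51  0.95 -1.03] True
tray 0 0 [-0.12  0.57  0.98  1.91 -0.57  0.97  2.7 ] True
tray 0 1 [-0.04  0.52  0.86  1.91 -0.48  0.94 -0.53] True
tray 30 0 [ 1.12  0.51 -0.67  1.83  0.38  0.94  2.38] True
tray 30 1 [-0.03  0.51  0.84  1.91 -0.47  0.93 -0.01] True
tray 60 0 [-0.29  0.83  1.35  1.92 -0.89  1.18 -2.27] True
tray 60 1 [-0.02  0.51  0.82  1.91 -0.46  0.93  0.5 ] True
tray 90 0 [-0.29  0.83  1.35  1.92 -0.89  1.18 -1.74] True
tray 90 1 [-0.01  0.5   0.8   1.9  -0.45  0.92  1.01] True
[[ 0.    0.43  0.9 ]
 [-0.    0.9  -0.43]
 [-1.   -0.    0.  ]]
```

View pics/rackcrop.png

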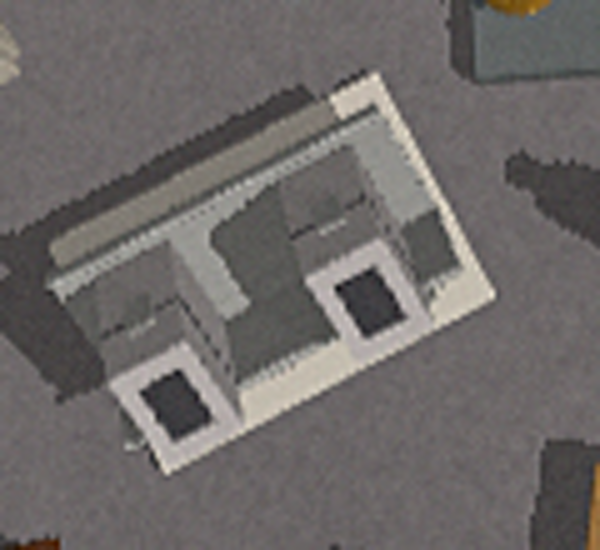

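The crop confirms two grey canisters with dark lids, tops at crop (370,300) and (175,405), in the white rack. I'll fix the yaw from the rack edges and plan a reachable grasp tilt.

```bash
cat >> h.py <<'E'
def unproj(c,uv,z):
    i=viewer.camera_info(c); d=i['R'].T@np.linalg.inv(i['camera_matrix'])@np.array([*uv,1.]); o=-i['R'].T@i['t']
    return o+d*(z-o[2])/d[2]
def pose(R,p): 
    M=np.eye(4); M[:3,:3]=R; M[:3,3]=p; return M
def can_lean(mid,yaw,T=np.deg2rad(40)):
    cy,sy=np.cos(yaw),np.sin(yaw)
    x=np.array([np.cos(T)*cy,np.cos(T)*sy,np.sin(T)]); y=np.array([-sy,cy,0]); z=np.cross(x,y)
    return pose(np.column_stack([x,y,z]),np.array(mid)-60*z)
def can_up(foot,yaw): return pose(Ro.from_euler('z',yaw).as_matrix(),foot)
def tool_in_can(th,flip,gz=98):
    # th: angle of tool x from canister -z, toward canister -x
    x=np.array([-np.sin(th),0,-np.cos(th)]); y=np.array([0,-1. if flip else 1.,0])
    return pose(np.column_stack([x,y,np.cross(x,y)]),np.array([0,0,gz])+19*x)
def ik(M): return kin.ik(M[:3,3],Ro.from_matrix(M[:3,:3]).as_rotvec())
def rv(M): return Ro.from_matrix(M[:3,:3]).as_rotvec()
def back(M,d): 
    N=M.copy(); N[:3,3]-=d*M[:3,0]; return N
def up(M,d):
    N=M.copy(); N[2,3]+=d; return N
E
python3 - <<'E'
from h import *
P=[unproj("top",(75+u/5,150+v/5),10) for u,v in ((170,470),(495,295),(380,72))]
print(np.round(P,0)); d=P[0]-P[1]; e=P[2]-P[1]
print("yaw",np.degrees(np.arctan2(-d[0],d[1])),np.hypot(*d[:2]),np.degrees(np.arctan2(e[1],e[0])),np.hypot(*e[:2]))
yaw=np.deg2rad(29.5)
for th in (10,15,20,25):
  for f in (0,1):
    X=tool_in_can(np.deg2rad(th),f); s=[]
    for m in ((479,294,94),(422,390,94.)):
      G=can_lean(m,yaw)@X
      s.append([None if (q:=ik(M)) is None else np.round(q,2) for M in (G,back(G,90),up(G,150))])
    print(th,f,s)
    for n,p in (("pan",(666,-41,110)),("tub",(438,-33,5)),("tray",(447,-350,5))):
      print(n,[a for a in range(-180,181,30) if all(ik(up(can_up(p,np.deg2rad(a))@X,h)) is not None for h in (0,60,140))])
E
```

```text
[[365. 408.  10.]
 [466. 230.  10.]
 [595. 300.  10.]]
yaw 29.37989781511365 204.88079213077194 28.56883313697293 146.60415524768797
10 0 [[array([-0.25,  0.33, -0.45,  2.32,  1.59,  0.21, -0.09]), array([-0.83,  0.04,  0.16,  2.38,  0.35,  0.21,  1.09]), array([-0.85, -0.  ,  0.2 ,  2.22,  0.18,  0.41,  1.29])], [array([-0.92,  0.32, -0.01,  2.3 ,  1.38,  0.21, -0.17]), array([-1.05,  0.08,  0.07,  2.34,  0.74,  0.33,  0.44]), array([-0.98,  0.04,  0.05,  2.18,  0.45,  0.48,  0.8 ])]]
pan [-180, -150, -120, -90, -60, -30, 0, 30, 60, 90, 120, 150, 180]
tub [-180, -150, -120, -90, -60, -30, 0, 30, 60, 90, 120, 150, 180]
tray [-180, -150, -120, -90, -60, -30, 0, 30, 60, 90, 120, 150, 180]
10 1 [[None, array([-0.8 ,  0.04,  0.13,  2.38,  0.35,  0.21, -2.05]), array([-0.9 , -0.01,  0.24,  2.22,  0.18,  0.41, -1.85])], [None, array([-1.44,  0.07,  0.48,  2.36,  0.67,  0.3 , -2.62]), array([-1.22,  0.03,  0.3 ,  2.19,  0.43,  0.48, -2.32])]]
pan [-180, -150, -120, -90, -60, -30, 0, 30, 60, 90, 120, 150, 180]
tub [-180, -150, -120, -90, -60, -30, 0, 30, 60, 90, 120, 150, 180]
tray [-180, -1
[... 2668 characters left out ...]
0, 0, 30, 60, 90, 120, 150, 180]
tub [-150, -120, -90, -60, -30, 0, 30, 60, 90, 120]
tray [-180, -150, -120, -90, -60, -30, 0, 30, 60, 90, 120, 150, 180]
25 1 [[array([-1.01,  0.34,  0.44,  2.18, -0.31,  0.4 , -1.39]), array([-1.07,  0.14,  0.47,  2.17, -0.07,  0.59, -1.61]), array([-1.05,  0.09,  0.45,  2.05, -0.03,  0.75, -1.65])], [array([-1.27,  0.37,  0.48,  2.15, -0.22,  0.42, -1.71]), array([-1.31,  0.17,  0.47,  2.13,  0.01,  0.61, -1.92]), array([-1.27,  0.13,  0.44,  2.01,  0.04,  0.77, -1.92])]]
pan [-180, -150, -120, -90, -60, -30, 0, 30, 60, 90, 120, 150, 180]
tub [-150, -120, -90, -60, -30, 0, 30, 60, 90, 120]
tray [-180, -150, -120, -90, -60, -30, 0, 30, 60, 90, 120, 150, 180]
```

```bash
cat >> h.py <<'E'
YAW=np.deg2rad(29.5); MID={'A':np.array([479.,294,94]),'B':np.array([422.,390,94])}
X=tool_in_can(np.deg2rad(20),0)
E
python3 - <<'E'
from h import *
G=can_lean(MID['A'],YAW)@X; P=up(back(G,80),60)
robot.movep(P[:3,3],rv(P)); o=robot.observe(); print(o['t'],o['tcp_pos'].round(1),P[:3,3].round(1),o['joints'].round(2))
snap("wrist","w1"); 
for n in ("canister_a_mid","canister_a"):
  for d in viewer.pinpoint(n,"wrist"): print(n,round(d['confidence'],2),toW("wrist",d['at']).round(0))
snap("side","s1",(150,60,350,210),4)
for n in ("canister_a_mid","canister_a"):
  for d in viewer.pinpoint(n,"side"): print(n,round(d['confidence'],2),toW("side",d['at']).round(0))
E
```

```text
2.525 [439.7 272.6 240.8] [439.6 271.7 240.4] [-0.72  0.03  0.08  2.16  0.07  0.6   1.38]
canister_a_mid 0.88 [706. 374.  21.]
canister_a 0.82 [516. 315.  51.]
canister_a 0.59 [762. 375.  22.]
canister_a 0.55 [459. 405.  46.]
canister_a_mid 0.9 [481. 296.  95.]
canister_a_mid 0.87 [243. 276.  21.]
canister_a_mid 0.58 [700. 381.  24.]
canister_a 0.94 [185. 294.  23.]
canister_a 0.92 [450. 409.  48.]
canister_a 0.81 [764. 377.  16.]
canister_a 0.8 [512. 313.  51.]
```

View pics/w1.png

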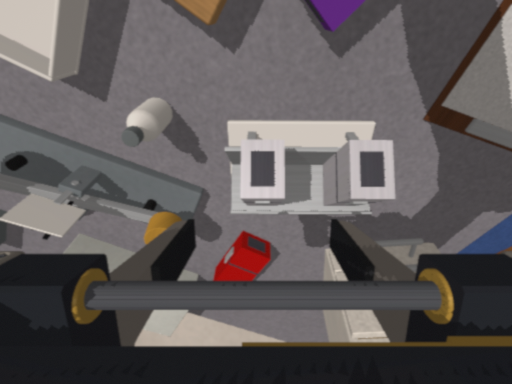

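View pics/s1.png

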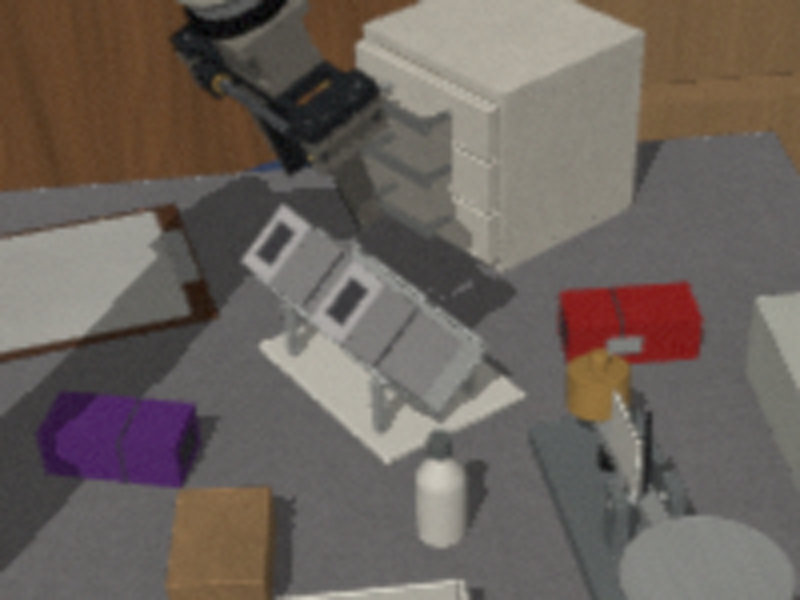

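The wrist picture shows canister A's top at (262,168), centred between the fingers with its edges square to the image, so yaw and y are right. In the side crop both canisters are untouched at (275,245) and (345,300). Now I grasp A and lift it.

```bash
python3 - <<'E'
from h import *
G=can_lean(MID['A']+[1,1,0.5],YAW)@X; Q=back(G,60)
robot.servo_line(Q[:3,3],feed=200)
robot.servo_line(G[:3,3],feed=80)
o=robot.observe(); print(o['t'],o['contact_force'].round(1))
snap("wrist","w2");snap("side","s2",(180,80,310,180),6)
grip(0.0,45); o=robot.observe(); print(o['t'],o['grip_width']*92,o['contact_force'].round(1),o['tcp_pos'].round(1),G[:3,3].round(1))
f0=o['contact_force']
robot.servo_line(G[:3,3]+[0,0,15],feed=50); robot.hold(0.3)
o=robot.observe(); print(o['t'],o['grip_width']*92,o['contact_force'].round(2),o['wrist_torque'].round(2))
snap("side","s3",(180,80,310,180),6)
E
```

```text
4.2667 [ 0.   0.7 -0.2]
5.15 43.93275922521758 [ 0.7 -0.1  0. ] [464.4 286.2 105.7] [464.4 286.2 105.8]
5.9 43.589231346530696 [ 0.05 -0.78 -2.77] [-0.25  0.55 -0.01]
```

View pics/s2.png

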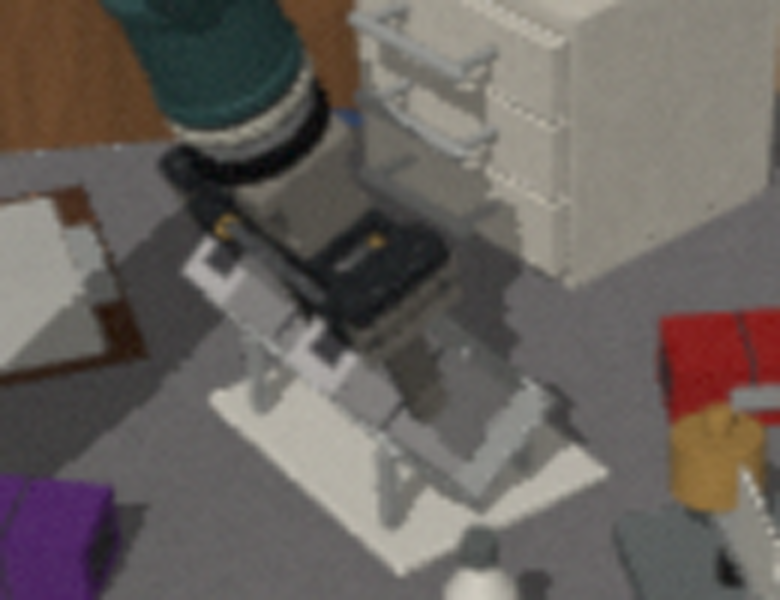

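View pics/s3.png

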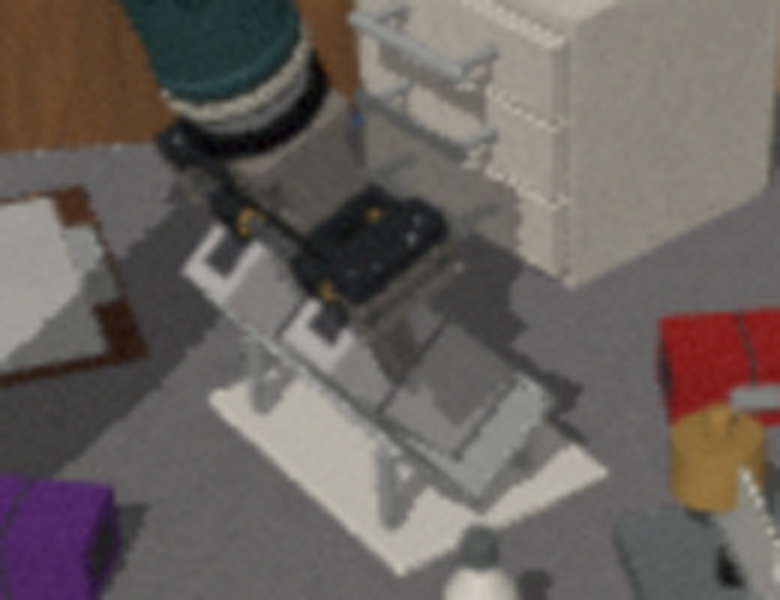

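A is gripped (43.6 mm) and moves with the hand. The wrist reads about 2.8 N, which suggests the empty one, but the balance decides. I'll lift clear, stand it upright in the air and check that it isn't slipping.

```bash
python3 - <<'E'
from h import *
o=robot.observe(); p=o['tcp_pos']
robot.servo_line(np.array(p)+[0,0,125],feed=120)
U=can_up(np.array([560.,120,215]),np.deg2rad(10))@X
robot.movep(U[:3,3],rv(U)); 
U=can_up(np.array([666.,-41,215]),np.deg2rad(0))@X
robot.movep(U[:3,3],rv(U)); robot.hold(0.3)
o=robot.observe(); print(o['t'],o['grip_width']*92,o['contact_force'].round(2),o['wrist_torque'].round(2),o['joints'].round(2),o['tcp_pos']-U[:3,3])
snap("side","s4",(230,60,430,250),3)
for n in ("canister_a_mid","canister_a","pan_top"):
  for d in viewer.pinpoint(n,"side"): print(n,round(d['confidence'],2),toW("side",d['at']).round(0))
im=snap("top","t4",(190,40,350,190),4)
for n in ("canister_a_mid","canister_a","pan_top"):
  for d in viewer.pinpoint(n,"top"): print(n,round(d['confidence'],2),toW("top",d['at']).round(0))
E
```

```text
9.1333 43.88871735819423 [ 0.52 -1.18 -3.8 ] [ 0.03 -0.53  0.04] [-0.22  0.66  0.4   1.19 -0.19  1.68  1.74] [-0.10048113  1.57027769  0.37761961]
canister_a_mid 0.98 [243. 274.  22.]
canister_a_mid 0.85 [698. 379.  27.]
canister_a_mid 0.63 [662. -38. 279.]
canister_a 0.98 [763. 376.  19.]
canister_a 0.94 [452. 410.  47.]
canister_a 0.89 [662. -39. 216.]
canister_a 0.57 [187. 296.  23.]
pan_top 0.96 [663. -43. 111.]
canister_a_mid 0.75 [241. 268.  22.]
canister_a_mid 0.73 [ 445. -358.    3.]
canister_a_mid 0.7 [703. 373.  22.]
canister_a_mid 0.4 [ 603. -193.   -1.]
canister_a 0.96 [764. 373.  23.]
canister_a 0.95 [185. 295.  22.]
canister_a 0.74 [462. 410.  49.]
```

View pics/s4.png

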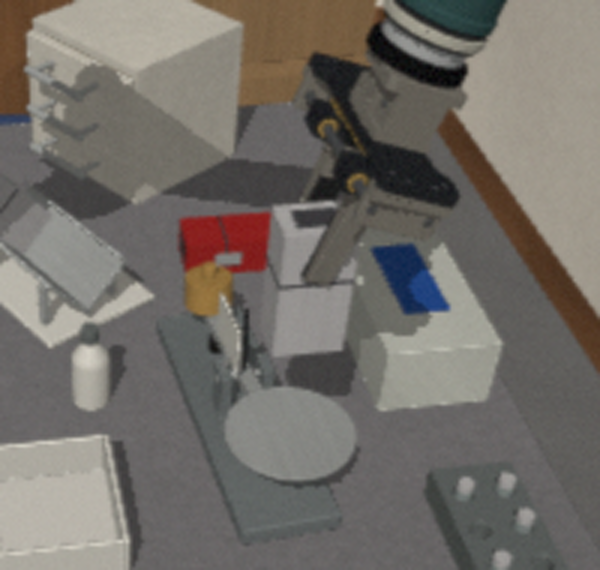

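View pics/t4.png

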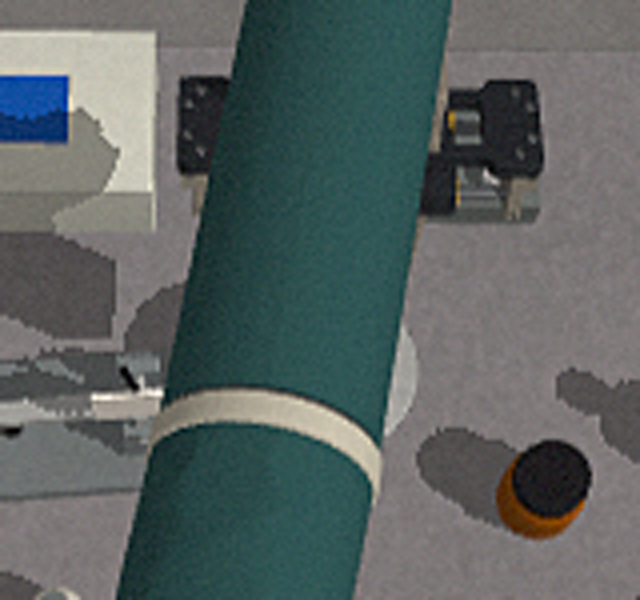

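The side crop shows A hanging upright above the pan, foot at about (310,350), with the pan at (290,430). In the top crop the arm hides A. I'll check the uprightness by overlaying a predicted wireframe.

```bash
cat >> h.py <<'E'
def wire(c,M,name,crop,s):
    im=cv2.cvtColor(viewer.read_camera(c),cv2.COLOR_RGB2BGR)
    b=cv2.resize(im[crop[1]:crop[3],crop[0]:crop[2]],None,fx=s,fy=s,interpolation=cv2.INTER_CUBIC)
    C=[(x,y,z) for x in(-30,30) for y in(-22,22) for z in(0,120)]
    P=[tuple(int(v) for v in ((px(c,(M@[*q,1])[:3])-crop[:2]+0.5)*s)) for q in C]
    for i in range(8):
        for k in (1,2,4):
            if not i&k: cv2.line(b,P[i],P[i|k],(0,0,255),1)
    cv2.imwrite(f"pics/{name}.png",b)
def can_now(Xc=None):
    o=robot.observe(); return pose(Ro.from_rotvec(o['tcp_rot']).as_matrix(),o['tcp_pos'])@np.linalg.inv(X if Xc is None else Xc)
E
python3 - <<'E'
from h import *
M=can_now(); print(M.round(3))
wire("side",M,"s5",(300,110,370,190),8)
E
```

```text
[[  1.      0.      0.    665.99 ]
 [ -0.      1.      0.    -41.08 ]
 [ -0.     -0.      1.    215.009]
 [  0.      0.      0.      1.   ]]
```

View pics/s5.png

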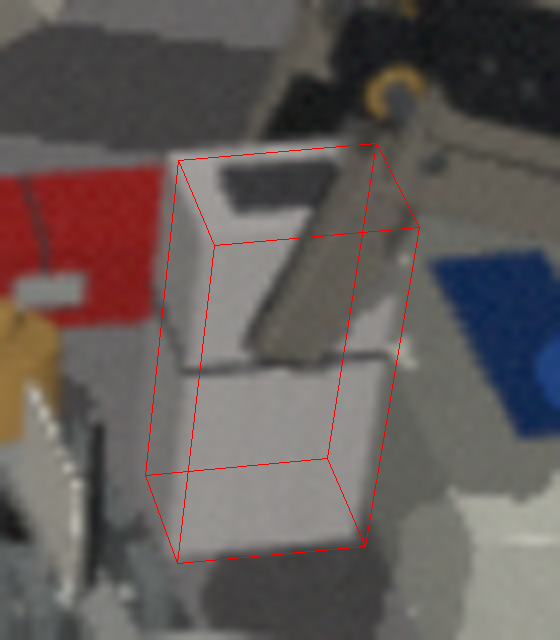

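A appears to lean slightly towards -x relative to the prediction: the top front left corner sits about 15 crop px left while the foot matches. I'll fit the lean.

```bash
python3 - <<'E'
from h import *
M=can_now(); crop=(300,110,370,190)
for a in (0.05,0.075):
    N=M.copy(); N[:3,:3]=Ro.from_euler('y',-a).as_matrix(); g=np.array([0,0,98,1.]); N[:3,3]+=(M@g)[:3]-(N@g)[:3]
    wire("side",N,f"s6_{a}",crop,5)
a=[cv2.imread(f"pics/s6_{x}.png") for x in (0.05,0.075)]
cv2.imwrite("pics/s6.png",np.hstack(a))
E
```

```text
(no output)
```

View pics/s6.png

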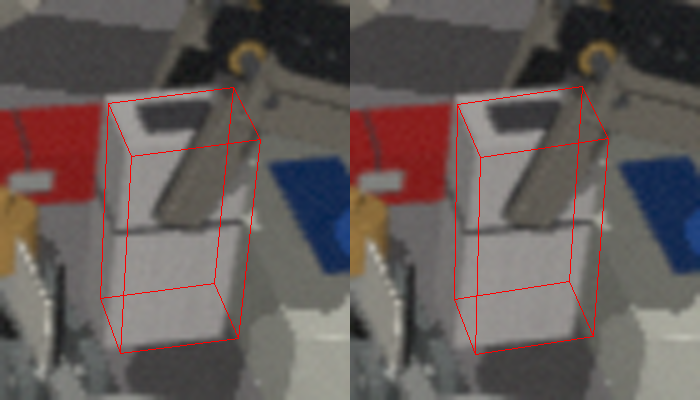

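The lean is about 0.05 rad with the foot where predicted. I'll fold that into the grasp transform, straighten up, and lower onto the pan until the wrist feels contact.

```bash
cat >> h.py <<'E'
N_=pose(Ro.from_euler('y',-0.05).as_matrix(),[0,0,0]) # actual canister in predicted canister frame (foot same)
XA=np.linalg.inv(N_)@X
def lower(foot,yaw,Xc,z0,z1,df=1.5,step=1.5,feed=25):
    """lower from foot height z0 until contact (dF>df) or z1"""
    T=can_up(np.array([foot[0],foot[1],z0]),yaw)@Xc
    robot.servo_line(T[:3,3],feed=90,rotation=rv(T)); robot.hold(0.2)
    b=np.mean([robot.observe()['contact_force'][2] for _ in range(3)]); z=z0; L=[]
    while z>z1:
        z-=step; T=can_up(np.array([foot[0],foot[1],z]),yaw)@Xc
        robot.servo_line(T[:3,3],feed=feed); f=robot.observe()['contact_force'][2]-b; L.append((round(z,1),round(float(f),2)))
        if f>df: break
    print("base",round(float(b),2),L,robot.observe()['t']); return z
E
python3 - <<'E'
from h import *
lower((665,-41),0.,XA,119,103)
snap("side","s7",(270,90,390,230),4)
E
```

```text
base -2.39 [(117.5, -0.79), (116.0, -0.11), (114.5, -0.8), (113.0, -0.61), (111.5, -0.85), (110.0, 1.21), (108.5, 3.72)] 12.85
```

View pics/s7.png

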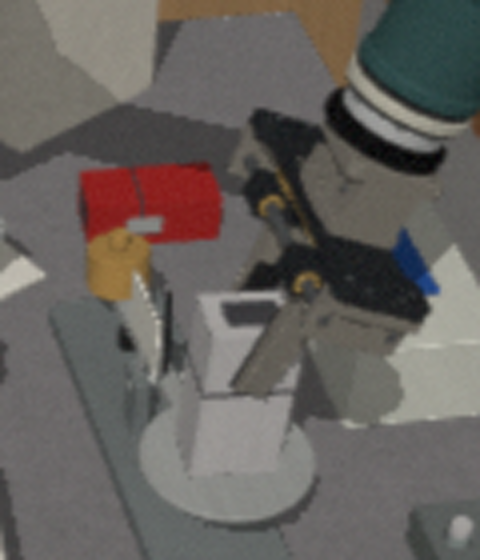

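A stands on the pan at crop (235,460) and contact is felt at 109 mm. Let go and watch the beam.

```bash
python3 - <<'E'
from h import *
grip(1.0); print(robot.observe()['t'])
robot.hold(1.7)
o=robot.observe(); print(o['t'],o['contact_force'].round(2))
snap("side","s8",(270,90,390,230),4)
for n in ("pan_top","canister_a_mid","canister_a"):
  for d in viewer.pinpoint(n,"side"): print(n,round(d['confidence'],2),toW("side",d['at']).round(0))
E
```

```text
13.7333
15.4333 [-0.37 -0.78 -0.73]
pan_top 0.59 [663. -43. 112.]
canister_a_mid 0.97 [661. -41. 171.]
canister_a_mid 0.7 [243. 278.  20.]
canister_a_mid 0.61 [702. 381.  23.]
canister_a_mid 0.39 [663. -39. 113.]
canister_a 0.93 [761. 374.  18.]
canister_a 0.79 [660. -40. 108.]
canister_a 0.66 [185. 294.  23.]
canister_a 0.62 [451. 411.  49.]
```

View pics/s8.png

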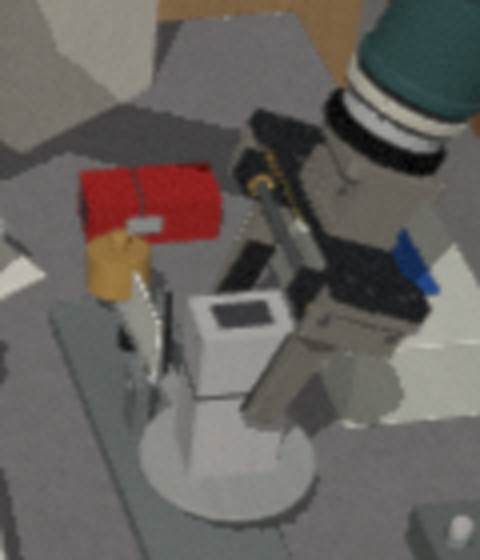

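The pan stayed up (z≈112 mm), with the brass counterweight down at crop (118,265). A stands free and upright at (240,385), so A is the empty canister. Next it goes to the tub.

```bash
python3 - <<'E'
from h import *
o=robot.observe()
T=pose(Ro.from_rotvec(o['tcp_rot']).as_matrix(),o['tcp_pos'])
Xn=np.linalg.inv(can_up(np.array([663.,-41,110]),0.))@T
np.save("Xn.npy",Xn)
grip(0.0,50); print(robot.observe()['grip_width']*92)
robot.servo_line(T[:3,3]+[0,0,110],feed=150)
tub=np.array([438.,-33])
U=can_up(np.array([*tub,180.]),0.)@Xn
robot.movep(U[:3,3],rv(U))
o=robot.observe(); print(o['t'],o['joints'].round(2))
M=can_now(Xn); wire("side",M,"s9",(205,130,305,270),4)
for n in ("canister_a","canister_a_mid","tub_in"):
  for d in viewer.pinpoint(n,"side")[:4]: print(n,round(d['confidence'],2),toW("side",d['at']).round(0))
E
```

```text
43.83437769112852
18.2083 [-0.35  0.32  0.43  1.81 -0.1   1.44  1.69]
canister_a 0.95 [758. 375.  17.]
canister_a 0.89 [185. 294.  20.]
canister_a 0.84 [451. 409.  50.]
canister_a_mid 0.76 [242. 276.  24.]
canister_a_mid 0.71 [440. -32. 243.]
canister_a_mid 0.59 [701. 375.  28.]
canister_a_mid 0.38 [664. -42. 108.]
tub_in 0.9 [435. -30.   5.]
```

View pics/s9.png

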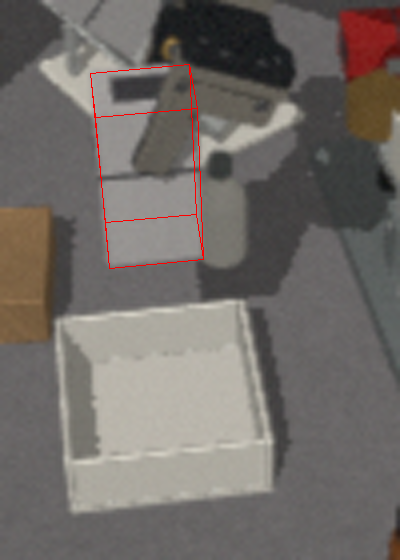

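The overlay matches A at crop (150,170): upright over the tub. Lower it in.

```bash
python3 - <<'E'
from h import *
Xn=np.load("Xn.npy")
lower((438,-33),0.,Xn,17,-2,df=1.5,step=1.5)
grip(1.0); robot.hold(0.3)
o=robot.observe(); T=pose(Ro.from_rotvec(o['tcp_rot']).as_matrix(),o['tcp_pos'])
B=back(T,70); robot.servo_line(B[:3,3],feed=150)
B=up(B,60); robot.servo_line(B[:3,3],feed=200)
# toward B
G=can_lean(MID['B'],YAW)@X; P=up(back(G,80),60)
robot.movep(P[:3,3],rv(P)); o=robot.observe(); print(o['t'],o['joints'].round(2))
wire("side",can_up(np.array([438,-33,5.]),0.),"s10",(205,130,305,270),4)
for n in ("canister_a","canister_a_mid","tub_in"):
  for d in viewer.pinpoint(n,"side")[:5]: print(n,round(d['confidence'],2),toW("side",d['at']).round(0))
snap("wrist","w10")
for n in ("canister_a","canister_a_mid"):
  for d in viewer.pinpoint(n,"wrist")[:5]: print(n,round(d['confidence'],2),toW("wrist",d['at']).round(0))
E
```

```text
base -2.33 [(15.5, -0.83), (14.0, -1.0), (12.5, -0.56), (11.0, -0.28), (9.5, -0.14), (8.0, -1.01), (6.5, -1.31), (5.0, 4.93)] 22.5667
26.2833 [-0.88  0.07 -0.03  2.12  0.23  0.64  1.01]
canister_a 0.77 [761. 378.  18.]
canister_a 0.71 [184. 291.  22.]
canister_a 0.56 [438. -32.   8.]
canister_a_mid 0.71 [703. 378.  26.]
canister_a_mid 0.67 [242. 276.  22.]
canister_a_mid 0.59 [437. -32.  68.]
tub_in 0.94 [438. -29.   7.]
tub_in 0.68 [ 442. -349.    0.]
canister_a 0.88 [457. 407.  48.]
canister_a 0.68 [763. 374.  22.]
canister_a_mid 0.66 [704. 371.  23.]
```

View pics/s10.png

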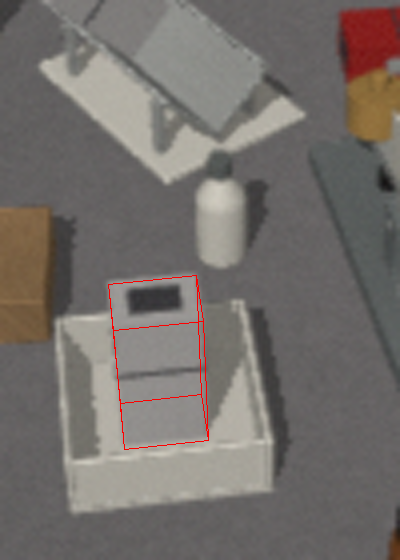

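View pics/w10.png

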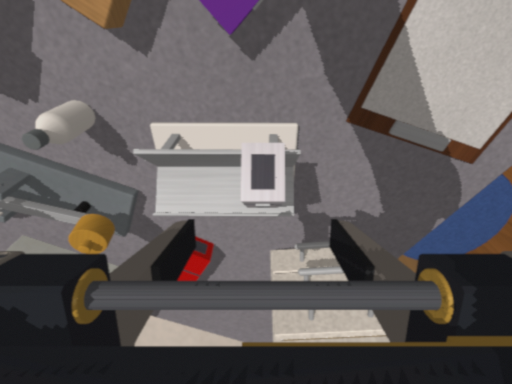

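The side crop shows A upright in the middle of the tub, matching the overlay at (160,365). The wrist picture shows B centred between the fingers at (262,172). Now I take B with full grip.

```bash
cat >> h.py <<'E'
XB=tool_in_can(np.deg2rad(20),0,95)
E
python3 - <<'E'
from h import *
G=can_lean(MID['B']+[1,0,0.5],YAW)@XB; Q=back(G,60)
robot.servo_line(Q[:3,3],feed=200)
robot.servo_line(G[:3,3],feed=80)
o=robot.observe(); print(o['t'],o['contact_force'].round(1))
grip(0.0,60); o=robot.observe(); print(o['t'],o['grip_width']*92,o['contact_force'].round(1))
robot.servo_line(G[:3,3]+[0,0,15],feed=50); robot.hold(0.2)
o=robot.observe(); print(o['t'],o['grip_width']*92,o['contact_force'].round(2),o['wrist_torque'].round(2))
robot.servo_line(G[:3,3]+[0,0,140],feed=120)
U=can_up(np.array([430.,330,200]),np.deg2rad(25))@XB
robot.movep(U[:3,3],rv(U)); robot.hold(0.2)
o=robot.observe(); print(o['t'],o['grip_width']*92,o['contact_force'].round(2))
wire("side",can_now(XB),"s11",(180,60,290,160),6)
E
```

```text
28.0917 [ 0.7  0.2 -0.2]
28.875 43.72677569132881 [-0.1 -0.4  1.1]
29.525 43.71972987309383 [-0.29 -0.28 -5.74] [-0.38  0.81  0.01]
31.7333 43.64955262010078 [ 0.01 -0.29 -5.1 ]
```

View pics/s11.png

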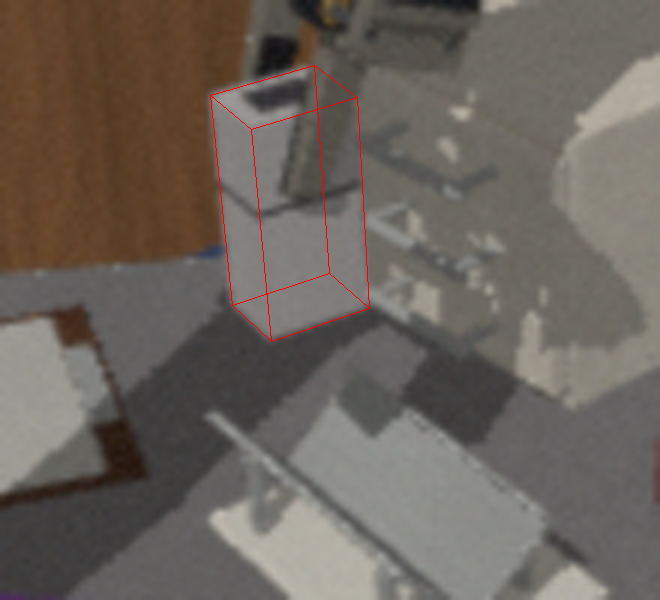

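The overlay matches B, upright at crop (295,220), and the wrist reads about 5.5 N, consistent with the loaded one. Carry it to the tray.

```bash
python3 - <<'E'
from h import *
for f,y in (((540,60,230),0),((447,-350,200),-30)):
    U=can_up(np.array(f,float),np.deg2rad(y))@XB
    robot.movep(U[:3,3],rv(U))
o=robot.observe(); print(o['t'],o['grip_width']*92,o['joints'].round(2),o['contact_force'].round(2))
wire("side",can_now(XB),"s12",(205,180,385,380),3)
for n in ("tray_in","canister_a_mid"):
  for d in viewer.pinpoint(n,"side")[:5]: print(n,round(d['confidence'],2),toW("side",d['at']).round(0))
E
```

```text
34.4667 43.69280327222818 [ 0.21  0.51  0.56  1.52 -0.18  1.53  1.84] [ 0.7  -0.15 -5.25]
tray_in 0.89 [ 445. -350.    6.]
canister_a_mid 0.82 [241. 275.  20.]
canister_a_mid 0.55 [663. -46. 111.]
canister_a_mid 0.24 [ 597. -193.   -1.]
```

View pics/s12.png

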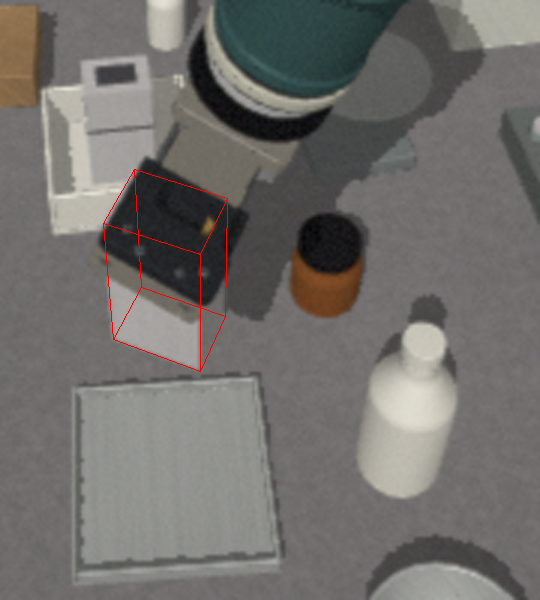

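B hangs upright above the tray, with foot corners matching at (155,340). The bottle and jar are well clear. Lower it.

```bash
python3 - <<'E'
from h import *
lower((446,-350),np.deg2rad(-30),XB,16,-4,df=1.8,step=1.5)
grip(1.0); robot.hold(0.3)
o=robot.observe(); T=pose(Ro.from_rotvec(o['tcp_rot']).as_matrix(),o['tcp_pos'])
B=back(T,80); robot.servo_line(B[:3,3],feed=150)
B=up(B,100); robot.servo_line(B[:3,3],feed=200)
U=pose(Ro.from_rotvec(Rt(0,0,0)).as_matrix(),[500.,150,350])
robot.movep(U[:3,3],rv(U)); robot.hold(0.5)
o=robot.observe(); print(o['t'],o['contact_force'].round(2))
wire("side",can_up(np.array([446,-350,4.]),np.deg2rad(-30)),"s13",(205,170,385,370),3)
for n in ("tray_in","tub_in","pan_top","canister_a_mid","canister_a","pump_bottle","drops_bottle","jar"):
  for d in viewer.pinpoint(n,"side")[:6]: print(n,round(d['confidence'],2),toW("side",d['at']).round(0))
snap("top","t13")
for n in ("pan_top","canister_a_mid","pump_bottle","jar"):
  for d in viewer.pinpoint(n,"top")[:6]: print('top',n,round(d['confidence'],2),toW("top",d['at']).round(0))
E
```

```text
base -5.46 [(14.5, -0.6), (13.0, 0.24), (11.5, 0.11), (10.0, 0.28), (8.5, 0.26), (7.0, -0.18), (5.5, 0.33), (4.0, 11.7)] 39.0083
43.8667 [ 0.1   0.78 -0.52]
tray_in 0.65 [ 445. -352.    3.]
tray_in 0.58 [665. -40.  83.]
tray_in 0.33 [ 439. -350.    6.]
tub_in 0.75 [436. -29.   6.]
pan_top 0.72 [666. -43. 111.]
canister_a_mid 0.87 [699. 378.  25.]
canister_a_mid 0.7 [439. -32.  69.]
canister_a_mid 0.65 [241. 274.  22.]
canister_a_mid 0.24 [ 598. -193.    3.]
canister_a 0.97 [ 439. -349.    2.]
canister_a 0.83 [765. 373.  19.]
canister_a 0.77 [186. 292.  26.]
canister_a 0.6 [439. -31.   7.]
pump_bottle 0.96 [ 622. -362.    0.]
pump_bottle 0.49 [ 445. -349.    6.]
drops_bottle 0.65 [501. 150.   3.]
jar 0.67 [ 599. -196.    1.]
jar 0.42 [503. 147.   4.]
jar 0.36 [439. -31.   5.]
top pan_top 0.62 [668. -41. 112.]
top canister_a_mid 0.75 [441. -39.  64.]
top canister_a_mid 0.69 [704. 371.  23.]
top canister_a_mid 0.69 [248. 270.  22.]
top pump_bottle 0.56 [ 623. -358.    1.]
top pump_bottle 0.54 [441. -38.  68.]
top jar 0.64 [ 603. -192.   -2.]
```

View pics/s13.png

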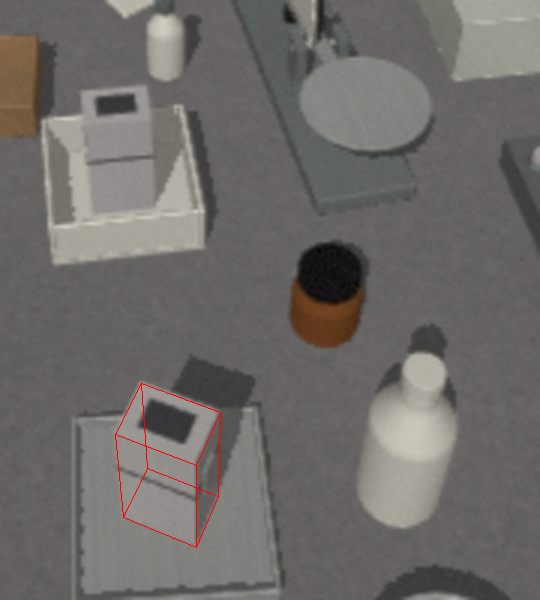

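View pics/t13.png

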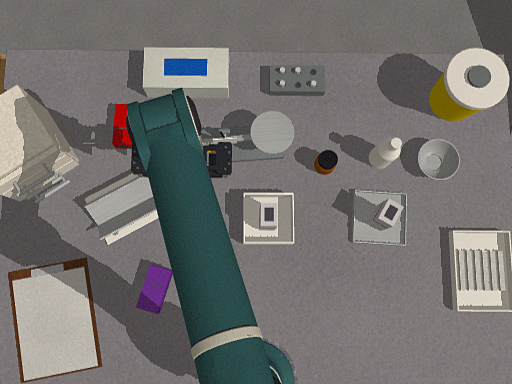

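Both canisters stand upright and centred: B in the tray at side-crop (165,470) and top (388,212), A in the tub at (120,150) and (268,213). The pan is empty and up at 111 mm, the bystanders have not moved, and the robot is clear at (500,150,350).

```bash
python3 -c "
from h import *
robot.job_done(); print(robot.observe()['t'])"
```

```text
the job is handed in; nothing more can be done
the job is handed in; nothing more can be done
```

The job is done and handed in, at about 44 s by the robot's clock. I stood canister A on the pan and let go; the pan stayed up (z ≈ 112 mm, counterweight down), so A is the empty one. A now stands in the white tub and B, the loaded one, in the steel tray. The wrist force agreed: roughly 3 N lifting A and 5.5 N lifting B.

**Last checks:**
- **Placement:** A is within about 6 mm of the tub centre and B within about 6 mm of the tray centre. Both match an upright outline in the side picture.
- **Balance and robot:** the pan is empty and up at about 111 mm, and the robot is clear of everything.
- **Bystanders:** the two bottles and the jar are within a few mm of where they started, which is the measuring error.

**What disagreed:** A leaned about 0.05 rad in the first grip; I corrected for this before the weighing and it settled flat. The networks also reported the purple and red look-alikes and a few false hits, which I discarded against the pictures. At the end they found B's foot but not its centre, so the overlay and that foot position are the evidence for B.

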